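Cap the rinse tank with a cam-lever coupling

ROBOT

A 6-joint arm with a two-finger parallel gripper is mounted at the origin on the work surface. World frame = base frame: x ahead of the robot, y to its left, z up, the work surface at z = 0. Lengths are in mm, angles in rad, forces in N, time in s.
With the tool pointing down it reaches from about 300 to 775 mm from the base axis. Payload 14.6 kg.
Tool frame: the origin (TCP) lies at the very end of the fingers, on their centre line; the grasp point (between the pads) lies 19 mm behind it; z points along the fingers, y is the line along which they close (so a half turn about z gives the same grasp; the last joint's range is limited). The gripper opens to 94 mm and grips with 3 to 60 N. Pads are 16 mm wide; open, the fingers measure 119 mm over their backs; the gripper's body (75 mm by 177 mm) begins 78 mm behind the grasp point.
Start: joints at [-1.259, 0.3, 1.521, -0, 1.321, -0.067], TCP at [203.386, -511.002, 205.446] pointing down, gripper open.
Joint ranges: [-3.03, 3.03], [-0.79, 2.21], [0.23, 2.52], [-1.04, 4.18], [0, 3.07], [-2.55, 2.55]. Speed limits (rad/s): [2.22, 2.22, 2.57, 3.14, 3.14, 3.14].

INTERFACE

Orientations are given as [roll, pitch, yaw] about the fixed x, y, z axes, in that order (R = Rz(yaw) Ry(pitch) Rx(roll)).
In Python, from cell import manip, camera, get_calibration gives the robot as it stands.
- The arm moves only by the tool arm_command, never from a script. Its argument "targets" is a list of rows, each an object of numbers: "hand": the opening, from -1 (shut) to 1 (fully open), so that 0 is half open; "x", "y", "z": the shift along the tool's x, y, z in m; "yaw": the turn about the tool's z in rad. In form: [{"hand": .., "x": .., "y": .., "z": .., "yaw": ..}, ...]. A call has 1 to 10 rows; each row shifts and turns the commanded pose from where the row before left it, along the tool's axes as they then stand; what a row does not reach is not made up. A row lasts 1/10 s, in which the tool goes at most 50 mm and 8.59 degrees, less where a joint would pass 70% of its speed; a pose out of reach is approached as far as the arm can. A call is refused whole if a number of a shift passes 0.05 or a number of a turn 0.15, either way. A call with a gripper value outside its range is refused whole. The fingers move at their own pace and stop on an object; "newtons" is the grip in N (left out, the last holds). Time passes only in rows, so rows that do not move let the fingers close. It gives the time, the measured TCP pose, the force, the opening and the grip force at its end, in the units of the state.
- manip.read_state(): the state, without advancing time (a new reading comes with each control period).
- camera(name): name is "side" or "top"; returns the picture (480x640x3 uint8, red, green, blue); there is no depth.
- get_calibration(name): a dict with "K" (3x3 intrinsics, pixels), "dist_coeffs" ([k1, k2, p1, p2, k3] as OpenCV has them; the pictures are not rectified), "cam_to_world" (4x4, takes a point from camera to world coordinates). Camera axes: x right, y up, looking along -z (the intrinsics and any distortion apply to the point x, -y, -z); pixel columns grow to the right and rows downward; lengths in mm; the calibration is good to about 2 mm. A picture is of the moment at which its call begins. get_calibration takes no time and is no camera call.
- manip.sign_off(): hands the job in; it is judged then, once.
The state is a dict: "clock": time; "joints": joint angles; "qd": joint speeds; "effort": joint torques, N m; "eef_pos": TCP position; "eef_rot": TCP orientation; "wrist_force": force on the tool from outside, world axes, zero at the start; "moment": the same for the moment, N m; "finger_gap": finger opening in mm; "finger_force": force on a finger pad.
Only numpy, scipy, OpenCV 4.12 (cv2) and the standard library are available. Lean on these libraries where they do the work, as an engineer would, in place of code of your own. Each camera call takes 0.05 s, during which the arm holds its last target. There are 200 camera calls.

TASK

Close the rinse tank for storage: pick up the loose cam-lever coupling, push it straight down onto the grooved adaptor on the tank's lid until its mouth is flush on the adaptor's collar, with both cam arms still out. Then swing the cam arms all the way down one after the other, the first one fully before you start on the second, and let go. Feel your way: press firmly against the stiff gasket and arms but never ram or force anything (keep the load on the adaptor well below 50 N), and leave the rack, mortar, bottle and tub where they are.

Things in the scene. Friction and masses are not known exactly. Their poses are not given: they have to be found in the camera images.
- coupling: Loose steel coupling, about 0.6 kg, standing mouth down on the bench. Origin: centre of its round mouth (underside); z up its axis, x through the two cam arms (cam_a on the +x side). Round sleeve 52 mm outside, bore 38.6 mm, flat top 44 mm up. Inside, 24 mm above the mouth, a stiff rubber gasket; to push it up takes about 16 N, and it stays where pushed when let go.
- boss (a point): Centre of the square grip boss on top of the coupling: 28 x 28 mm, faces square to the coupling's x and y, from 44 to 61 mm above the mouth. Grip it across y: the arms stick out along x.
- collar (a point): Centre of the top face of the collar on the tank's grooved adaptor, 150 mm above the bench, z up. Collar 47 mm wide, 6 mm thick. The coupling is home when its origin is at this point, mouth flush on the collar, at any yaw. Below it a 28 mm neck runs down 38 mm to a 52 mm foot, 6 mm high, on the lid.
- spigot (a point): Centre of the adaptor's upper end, 32 mm above the collar. Spigot 36 mm in diameter (1.3 mm play all round in the bore), grooved all round from 5 to 22.5 mm above the collar, last 3.5 mm chamfered to 29 mm. Its end meets the gasket 8 mm before the coupling is home: from there push steadily until the collar stops it hard.
- tank: Low stainless rinse tank, 170 mm in diameter, flat lid at 100 mm, fixed to the bench; origin at the centre of its underside; the adaptor stands at the middle of the lid.
- cam_a_pivot (a point): Pivot of cam_a, 27 mm from the coupling's axis, 18 mm above its mouth. The arm is a bar 12 mm wide, 5 mm thick (centred on the pivot), straight for 41 mm from the pivot, then a 17 mm wide thumb tab bent outwards. It stays where put: stiff, about 6 N at 30 mm from the pivot. If the coupling is far from home, the cam nose strikes the adaptor and the arm jams.
- cam_b_pivot (a point): The same for cam_b, on the coupling's -x side.
- cam_a (a joint): Hinge of the cam arm on the coupling's +x side (rad): 0 = fully down, hanging along the adaptor (firm stop); 1.57 = straight out level; up to 2.0 = raised above level. Starts at 1.6 to 1.95.
- cam_b (a joint): The same for the cam arm on the coupling's -x side.
- cam_a_tip (a point): End of cam_a's thumb tab, 57 mm along the arm from its pivot, and 10 mm to its outer side (its upper side when level).
- cam_b_tip (a point): The same point on cam_b.
- rack: Bystander: green microtube rack, 85 x 210 x 45 mm; origin under its centre.
- mortar: Bystander: white porcelain mortar bowl, 90 mm wide, 50 mm high; origin under its centre.
- reagent: Bystander: amber reagent bottle, 60 mm in diameter, 150 mm high; origin under its centre.
- tub: Bystander: clear plastic open tub, 110 x 110 x 100 mm; origin under its centre.
Not all that is in view belongs to the job. Of the things like the tank, leave any that is pink, red or yellow; of the rest the larger one is meant.

How it is judged (in metres and radians):
On the way, in this order (a step that is already met when the one before it is completed fails the run):
1. the coupling is pushed home on the collar while both cam arms are still out (z of coupling in the frame of collar below 0.0015 m and horizontal distance between coupling and collar below 0.004 m and angle between coupling's own z axis and vertical below 0.08 rad and value of joint each of cam_a, cam_b above 1.2 rad), for 0.2 s.
2. one cam arm is fully down while the other is still out (z of coupling in the frame of collar below 0.0015 m and horizontal distance between coupling and collar below 0.004 m and angle between coupling's own z axis and vertical below 0.08 rad and ((value of joint cam_a below 0.1 rad and value of joint cam_b above 1 rad) or (value of joint cam_b below 0.1 rad and value of joint cam_a above 1 rad))), for 0.2 s.
3. the other cam arm is fully down too (value of joint each of cam_a, cam_b below 0.1 rad), for 0.2 s.
At the end, for the whole second after the job is handed in: The coupling is upright (within 0.08 rad) and at rest on the adaptor, its mouth within 1.5 mm of the collar and 4 mm of its centre, and both cam arms are within 0.1 rad of fully down (all of step 3 and z of coupling in the frame of collar below 0.0015 m and horizontal distance between coupling and collar below 0.004 m and angle between coupling's own z axis and vertical below 0.08 rad and linear speed of coupling below 0.01 m/s); the robot touches nothing.
It fails at once if the adaptor is loaded with more than 50 N (contact force between coupling and tank above 50 N).
It fails at once if the gripper or arm rams the tank (contact force between the arm and tank above 15 N).
It fails at once if the rack, mortar, bottle or tub is moved more than 20 mm (distance of any of rack, mortar, reagent, tub from where it was at the start of the episode above 0.02 m).
It also fails if it takes over 67 s, if anything falls off the work surface, if the arm or the gripper's body presses on something with over 40 N, if the wrist force passes 120 N, or if a joint passes its speed limit or range.

## Working session

There is one attempt and no reset: what is moved stays moved. The work goes in short steps, Python scripts to look and compute and a tool call to move; the robot and the scene stay as the last step left them, time stands still between calls to the robot, and variables do not carry over. Pictures are saved under pics/ and viewed, at most 10 in all, crops included, and the job is handed in when it is done.

Besides the shell and the picture viewer there is one more tool, called as name(argument=value, ...), one argument or row to a line, values as JSON. arm_command: Moves the arm, as the interface text tells. Its arguments: {"type":"object","properties":{"targets":{"type":"array"},"newtons":{"type":"number"}},"required":["targets"]}

```bash
mkdir -p pics; python3 - <<'E'
from cell import manip,camera,get_calibration
import cv2
for n in("side","top"):
    cv2.imwrite(f"pics/{n}0.png",camera(n)[:,:,::-1])
    c=get_calibration(n);print(n,c)
print(manip.read_state())
E
```

```text
side {'K': array([[484.14246539,   0.        , 316.08058194],
       [  0.        , 484.14246539, 239.01851115],
       [  0.        ,   0.        ,   1.        ]]), 'dist_coeffs': array([-0.02241981,  0.        ,  0.        ,  0.        ,  0.        ]), 'cam_to_world': array([[-9.45064857e-01,  1.41310842e-01, -2.94760347e-01,
         1.03217462e+02],
       [-3.26225875e-01, -4.64871357e-01,  8.23086448e-01,
         1.18391081e+03],
       [-2.07146034e-02,  8.74028528e-01,  4.85432835e-01,
         7.99150301e+02],
       [ 0.00000000e+00,  0.00000000e+00,  0.00000000e+00,
         1.00000000e+00]])}
top {'K': array([[551.66284313,   0.        , 320.85972887],
       [  0.        , 551.66284313, 238.2368714 ],
       [  0.        ,   0.        ,   1.        ]]), 'dist_coeffs': array([-0.06820416,  0.        ,  0.        ,  0.        ,  0.        ]), 'cam_to_world': array([[-1.16545512e-02,  9.90658626e-01, -1.35866328e-01,
         3.12382088e+02],
       [-9.99931044e-01, -1.13504935e-02,  3.01239683e-03,
         1.46254642e+01],
       [ 1.44210703e-03,  1.35892067e-01,  9.90722598e-01,
         1.42874944e+03],
       [ 0.00000000e+00,  0.00000000e+00,  0.00000000e+00,
         1.00000000e+00]])}
{'clock': 0.1, 'joints': array([-1.25859573e+00,  3.00425111e-01,  1.52149927e+00,  4.99752707e-06,
        1.32074193e+00, -6.66051061e-02]), 'qd': array([-0.00036984, -0.00117364, -0.00185051,  0.00088501, -0.00032788,
        0.00367234]), 'effort': array([ 2.70927383e-03, -5.32635820e+01, -3.53280652e+01,  7.10748928e-02,
        2.34572939e-02, -6.56018642e-05]), 'eef_pos': array([ 203.31833834, -510.78226938,  204.94617414]), 'eef_rot': array([-3.14052169e+00, -7.62887557e-05,  3.78804419e-01]), 'wrist_force': array([0.51579434, 0.42992306, 1.31454789]), 'moment': array([-0.06575438,  0.01717776,  0.02736964]), 'finger_force': 0.0, 'finger_gap': 94.4657851177277}
```

View pics/side0.png

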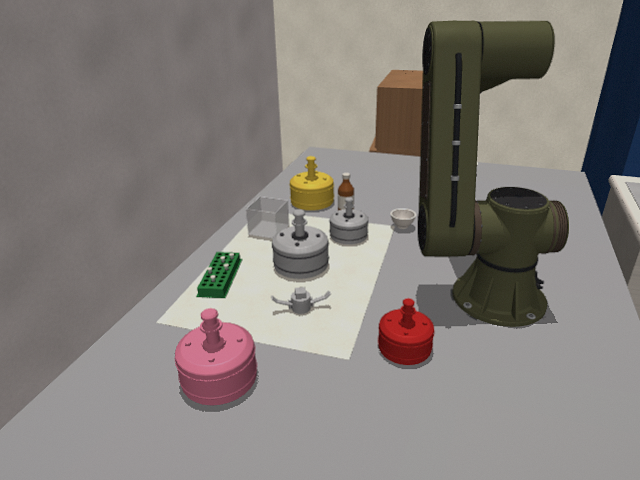

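View pics/top0.png

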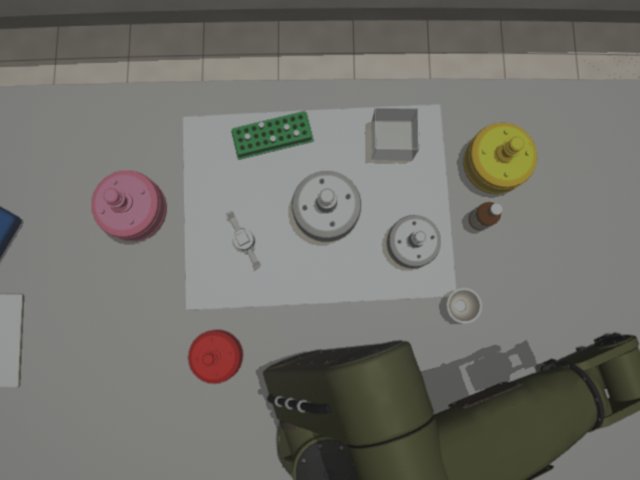

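Candidates in the top view are pink (127,205), red (215,357), yellow (502,156), large grey (327,205) and small grey (414,241). Pink, red and yellow are excluded, so the larger grey tank at (327,205) is meant. The coupling is at (244,239) in the top view and (301,301) in the side view. I'll confirm with an enlarged crop of both views.

```bash
python3 - <<'E'
import cv2,numpy as np
t=cv2.imread("pics/top0.png");s=cv2.imread("pics/side0.png")
a=cv2.resize(t[165:275,210:370],(800,550),interpolation=cv2.INTER_CUBIC)
b=cv2.resize(s[200:320,250:350],(500,600),interpolation=cv2.INTER_CUBIC)
cv2.imwrite("pics/ct.png",a);cv2.imwrite("pics/cs.png",b)
E
```

```text
(no output)
```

View pics/ct.png

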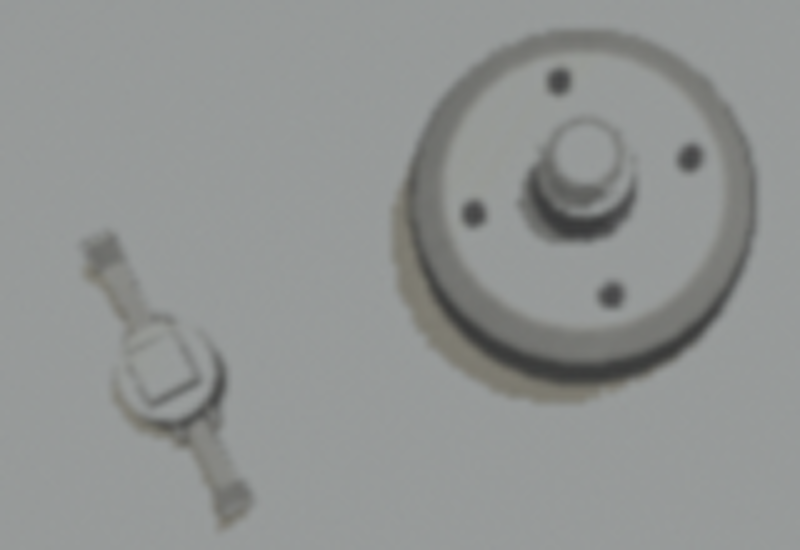

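View pics/cs.png

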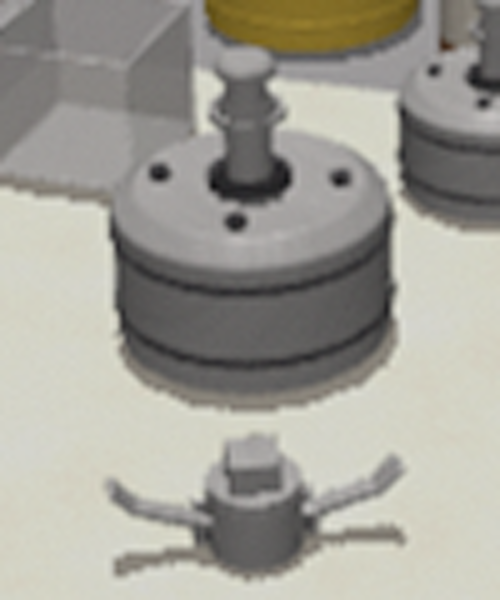

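The crops confirm the large grey tank. Spigot end centre: crop (585,152) in top and (245,63) in side. Coupling boss top centre: (164,367) and (252,446). Arm tabs: about (98,250) and (235,500) in top.

```bash
cat >h.py <<'E'
from cell import manip,camera,get_calibration
import cv2,numpy as np
def ray(n,uv):
    c=get_calibration(n);p=cv2.undistortPoints(np.array([[uv]],float),c["K"],c["dist_coeffs"])[0,0]
    T=c["cam_to_world"];d=T[:3,:3]@[p[0],-p[1],-1];return T[:3,3],d/np.linalg.norm(d)
def atz(n,uv,z):
    o,d=ray(n,uv);return o+d*(z-o[2])/d[2]
def tri(a,b):
    R=[ray("top",a),ray("side",b)]
    A=[np.eye(3)-np.outer(d,d) for o,d in R]
    return np.linalg.solve(sum(A),sum(M@o for M,(o,d) in zip(A,R)))
def proj(n,P):
    c=get_calibration(n);T=np.linalg.inv(c["cam_to_world"]);q=(T[:3,:3]@np.array(P,float)+T[:3,3])*[1,-1,-1]
    return cv2.projectPoints(q.reshape(1,1,3),np.zeros(3),np.zeros(3),c["K"],c["dist_coeffs"])[0].ravel()
E
python3 - <<'E'
from h import *
f=lambda x,y:(210+(x-2)/5,165+(y-2)/5)
g=lambda x,y:(250+(x-2)/5,200+(y-2)/5)
for a,b,z in(((164,367),(252,446),61),((585,152),(245,63),182)):
    print(tri(f(*a),g(*b)),atz("top",f(*a),z),atz("side",g(*b),z))
print("tank", atz("top",f(581,190),100))
for l,e in((( 98,250),0),((235,500),0)): print(atz("top",f(*l),40))
# boss corners from crop
c=[(128,347),(176,330),(201,384),(153,405)]
P=[atz("top",f(*q),61)[:2] for q in c];print(P,np.mean(P,0))
for i in range(4):
    d=P[(i+1)%4]-P[i];print(np.linalg.norm(d),np.degrees(np.arctan2(d[1],d[0])))
E
```

```text
[502.01735062 206.47013131  64.38277841] [502.8046894  207.03833591  61.        ] [503.51331772 201.95847527  61.        ]
[582.73967917  -4.03602615 180.10050606] [583.88103429  -3.58055531 182.        ] [ 5.79542843e+02 -2.15096049e-01  1.82000000e+02]
tank [582.71980137  -2.56436189 100.        ]
[566.60818531 244.37531525  40.        ]
[437.46237361 173.5415532   40.        ]
[array([513.14352258, 225.22776101]), array([521.48811084, 201.14611698]), array([494.00031867, 188.40692611]), array([483.67743509, 212.40956211])] [503.0773468  206.79759155]
25.486422514062806 -70.88816461393186
30.296298494282755 -155.13468066936392
26.128307646748297 113.27123041887116
32.13341772899947 23.50977739064813
```

arm_command(
  targets=[
    {"hand":0.2,"x":0.02,"y":-0.02,"z":-0.02},
    {"hand":0.2,"x":0.03,"y":-0.03,"z":-0.02},
    {"hand":0.2,"x":0.03,"y":-0.03},
    {"hand":0.2,"x":0.03,"y":-0.03},
    {"hand":0.2,"x":0.03,"y":-0.03},
    {"hand":0.2,"x":0.03,"y":-0.03},
    {"hand":0.2,"x":0.03,"y":-0.03},
    {"hand":0.2,"x":0.03,"y":-0.03},
    {"hand":0.2,"x":0.03,"y":-0.03},
    {"hand":0.2,"x":0.03,"y":-0.03},
  ],
)

```text
schema error: expected keys hand, x, y, z, yaw
```

arm_command(
  targets=[
    {"hand":0.2,"x":0.03,"y":-0.03},
    {"hand":0.2,"x":0.03,"y":-0.03},
    {"hand":0.2,"x":0.03,"y":-0.03},
    {"hand":0.2,"x":0.03,"y":-0.03},
    {"hand":0.2,"x":0.03,"y":-0.03},
    {"hand":0.2,"x":0.03,"y":-0.03},
    {"hand":0.2,"x":0.03,"y":-0.03},
    {"hand":0.2,"x":0.02,"y":-0.02},
    {"hand":0.2},
    {"hand":0.2},
  ],
)

```text
schema error: expected keys hand, x, y, z, yaw
```

All keys are required.

arm_command(
  targets=[
    {"hand":0.2,"x":0.02,"y":-0.02,"z":-0.02,"yaw":0},
    {"hand":0.2,"x":0.03,"y":-0.03,"z":-0.02,"yaw":0},
    {"hand":0.2,"x":0.03,"y":-0.03,"z":0,"yaw":0},
    {"hand":0.2,"x":0.03,"y":-0.03,"z":0,"yaw":0},
    {"hand":0.2,"x":0.03,"y":-0.03,"z":0,"yaw":0},
    {"hand":0.2,"x":0.03,"y":-0.03,"z":0,"yaw":0},
    {"hand":0.2,"x":0.03,"y":-0.03,"z":0,"yaw":0},
    {"hand":0.2,"x":0.03,"y":-0.03,"z":0,"yaw":0},
    {"hand":0.2,"x":0.03,"y":-0.03,"z":0,"yaw":0},
    {"hand":0.2,"x":0.03,"y":-0.03,"z":0,"yaw":0},
  ],
)

```text
clock: 1.1
eef_pos: [365.8, -132.6, 245.5]
eef_rot: [3.141, -0.0, 0.379]
wrist_force: [-0.0, -0.0, -0.5]
finger_gap: 56.6
finger_force: 0.0
```

arm_command(
  targets=[
    {"hand":0.2,"x":0.03,"y":-0.03,"z":0,"yaw":0},
    {"hand":0.2,"x":0.03,"y":-0.03,"z":0,"yaw":0},
    {"hand":0.2,"x":0.03,"y":-0.03,"z":0,"yaw":0},
    {"hand":0.2,"x":0.03,"y":-0.03,"z":0,"yaw":0},
    {"hand":0.2,"x":0.03,"y":-0.03,"z":0,"yaw":0},
    {"hand":0.2,"x":0.03,"y":-0.03,"z":0,"yaw":0},
    {"hand":0.2,"x":0.03,"y":-0.03,"z":0,"yaw":0},
    {"hand":0.2,"x":0.02,"y":-0.02,"z":0,"yaw":0},
    {"hand":0.2,"x":0,"y":0,"z":0,"yaw":0},
    {"hand":0.2,"x":0,"y":0,"z":0,"yaw":0},
  ],
)

```text
clock: 2.1
eef_pos: [494.0, 164.5, 244.9]
eef_rot: [-3.142, 0.001, 0.38]
wrist_force: [0.5, 0.5, 0.1]
finger_gap: 56.2
finger_force: 0.0
```

arm_command(
  targets=[
    {"hand":0.2,"x":0.024,"y":-0.036,"z":0,"yaw":-0.05},
    {"hand":0.2,"x":0,"y":0,"z":0.03,"yaw":0},
    {"hand":0.2,"x":0,"y":0,"z":0.03,"yaw":0},
    {"hand":0.2,"x":0,"y":0,"z":0.03,"yaw":0},
    {"hand":0.2,"x":0,"y":0,"z":0.03,"yaw":0},
    {"hand":0.2,"x":0,"y":0,"z":0.03,"yaw":0},
    {"hand":0.2,"x":0,"y":0,"z":0.02,"yaw":0},
    {"hand":0.2,"x":0,"y":0,"z":0,"yaw":0},
    {"hand":0.2,"x":0,"y":0,"z":0,"yaw":0},
  ],
)

```text
clock: 3.0
eef_pos: [503.5, 206.1, 76.3]
eef_rot: [3.142, -0.0, 0.428]
wrist_force: [-0.4, 0.3, -0.5]
finger_gap: 56.8
finger_force: 0.0
```

```bash
python3 - <<'E'
from h import *
s=camera("side")[:,:,::-1]
cv2.imwrite("pics/s1.png",cv2.resize(s[230:330,240:360],(720,600),interpolation=cv2.INTER_CUBIC))
st=manip.read_state();print(st["eef_pos"],st["eef_rot"],proj("side",st["eef_pos"]))
E
```

```text
[503.80729425 206.39853503  76.87205914] [ 3.14141200e+00 -1.68722070e-03  4.28094706e-01] [299.07584582 284.73765128]
```

View pics/s1.png

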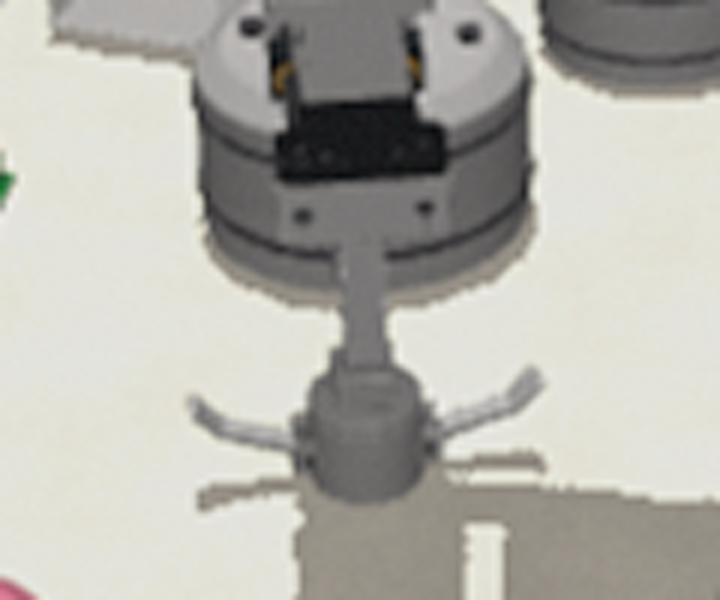

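The front finger (x≈365) is centred on the coupling (x≈365), and the arms point left and right of it. I'll descend and grip.

arm_command(
  targets=[
    {"hand":0.2,"x":0,"y":0,"z":0.01,"yaw":0},
    {"hand":0.2,"x":0,"y":0,"z":0.01,"yaw":0},
    {"hand":0.2,"x":0,"y":0,"z":0.01,"yaw":0},
    {"hand":0.2,"x":0,"y":0,"z":0,"yaw":0},
    {"hand":-1,"x":0,"y":0,"z":0,"yaw":0},
    {"hand":-1,"x":0,"y":0,"z":0,"yaw":0},
    {"hand":-1,"x":0,"y":0,"z":0,"yaw":0},
    {"hand":-1,"x":0,"y":0,"z":0,"yaw":0},
    {"hand":-1,"x":0,"y":0,"z":0,"yaw":0},
    {"hand":-1,"x":0,"y":0,"z":0,"yaw":0},
  ],
  newtons=10,
)

```text
clock: 4.05
eef_pos: [503.4, 206.8, 45.7]
eef_rot: [3.142, -0.001, 0.429]
wrist_force: [-0.7, 0.3, 1.6]
finger_gap: 28.7
finger_force: 9.8
```

arm_command(
  targets=[
    {"hand":-1,"x":0,"y":0,"z":0,"yaw":0},
    {"hand":-1,"x":0,"y":0,"z":0,"yaw":0},
    {"hand":-1,"x":0,"y":0,"z":0,"yaw":0},
  ],
  newtons=50,
)

```text
clock: 4.35
eef_pos: [503.4, 206.8, 45.7]
eef_rot: [-3.142, -0.0, 0.429]
wrist_force: [-0.8, 0.4, 4.9]
finger_gap: 27.6
finger_force: 49.3
```

arm_command(
  targets=[
    {"hand":-1,"x":0,"y":0,"z":-0.01,"yaw":0},
    {"hand":-1,"x":0,"y":0,"z":-0.03,"yaw":0},
    {"hand":-1,"x":0,"y":0,"z":-0.03,"yaw":0},
    {"hand":-1,"x":0,"y":0,"z":-0.03,"yaw":0},
    {"hand":-1,"x":0,"y":0,"z":-0.03,"yaw":0},
    {"hand":-1,"x":0,"y":0,"z":-0.03,"yaw":0},
    {"hand":-1,"x":0,"y":0,"z":-0.03,"yaw":0},
    {"hand":-1,"x":0,"y":0,"z":-0.015,"yaw":0},
    {"hand":-1,"x":0,"y":0,"z":0,"yaw":0},
  ],
)

```text
clock: 5.25
eef_pos: [503.5, 206.8, 252.3]
eef_rot: [3.141, -0.003, 0.429]
wrist_force: [-0.2, -0.9, -6.8]
finger_gap: 27.7
finger_force: 49.3
```

arm_command(
  targets=[
    {"hand":-1,"x":-0.002,"y":0.015,"z":0,"yaw":0},
    {"hand":-1,"x":-0.002,"y":0.03,"z":0,"yaw":0},
    {"hand":-1,"x":-0.002,"y":0.03,"z":0,"yaw":0},
    {"hand":-1,"x":-0.002,"y":0.03,"z":0,"yaw":0},
    {"hand":-1,"x":-0.002,"y":0.03,"z":0,"yaw":0},
    {"hand":-1,"x":-0.002,"y":0.03,"z":0,"yaw":0},
    {"hand":-1,"x":-0.002,"y":0.03,"z":0,"yaw":0},
    {"hand":-1,"x":-0.001,"y":0.03,"z":0,"yaw":0},
    {"hand":-1,"x":0,"y":0,"z":0,"yaw":0},
    {"hand":-1,"x":0,"y":0,"z":0,"yaw":0},
  ],
)

```text
clock: 6.25
eef_pos: [582.6, -5.2, 248.7]
eef_rot: [-3.14, 0.003, 0.427]
wrist_force: [0.1, 0.4, -5.5]
finger_gap: 27.8
finger_force: 49.3
```

```bash
python3 - <<'E'
from h import *
st=manip.read_state();p=st["eef_pos"];print(p,st["eef_rot"],st["joints"])
s=camera("side")[:,:,::-1]
cv2.imwrite("pics/s2.png",cv2.resize(s[140:260,240:360],(600,600),interpolation=cv2.INTER_CUBIC))
m=p-[0,0,45.7]
print("expected mouth px",proj("side",m),"boss top",proj("side",m+[0,0,61]))
E
```

```text
[582.58571464  -5.20298351 248.66772545] [-3.14011435e+00  2.71441771e-03  4.27295772e-01] [-7.17923095e-02  3.47285352e-01  1.35854943e+00 -1.21667863e-06
  1.43884874e+00  1.07171041e+00]
expected mouth px [297.958614   204.86450702] boss top [297.12957297 185.43628788]
```

View pics/s2.png

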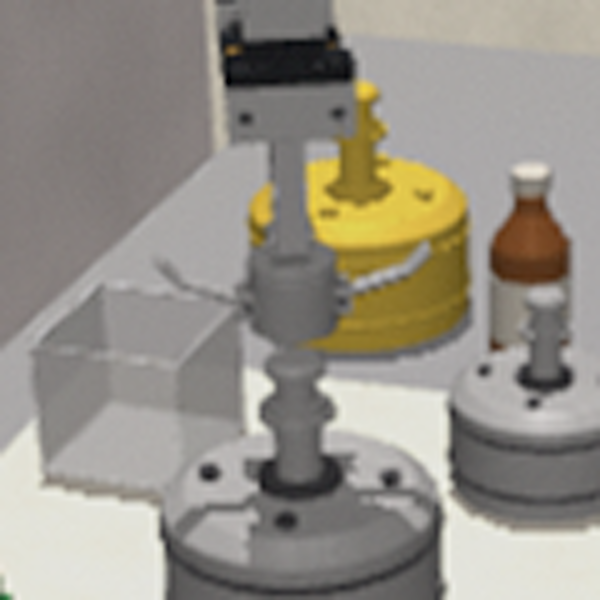

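Allowing for the tilt of the vertical in this view, the coupling (x≈292) is aligned with the spigot (x≈297) sideways. After a small correction I'll lower it and feel for contact.

arm_command(
  targets=[
    {"hand":-1,"x":0.001,"y":-0.001,"z":0.01,"yaw":0},
    {"hand":-1,"x":0,"y":0,"z":0.008,"yaw":0},
    {"hand":-1,"x":0,"y":0,"z":0.003,"yaw":0},
    {"hand":-1,"x":0,"y":0,"z":0.003,"yaw":0},
    {"hand":-1,"x":0,"y":0,"z":0,"yaw":0},
  ],
)

```text
clock: 6.8
eef_pos: [583.5, -2.6, 226.1]
eef_rot: [-3.141, 0.0, 0.429]
wrist_force: [-0.4, 0.1, -5.0]
finger_gap: 27.8
finger_force: 49.3
```

arm_command(
  targets=[
    {"hand":-1,"x":0,"y":0,"z":0.002,"yaw":0},
    {"hand":-1,"x":0,"y":0,"z":0.002,"yaw":0},
    {"hand":-1,"x":0,"y":0,"z":0,"yaw":0},
  ],
)

```text
clock: 7.1
eef_pos: [584.1, -3.0, 223.6]
eef_rot: [3.14, -0.002, 0.429]
wrist_force: [-1.2, -1.0, 2.7]
finger_gap: 27.6
finger_force: 49.3
```

arm_command(
  targets=[
    {"hand":-1,"x":-0.001,"y":0.0005,"z":0,"yaw":0},
    {"hand":-1,"x":0,"y":0,"z":0,"yaw":0},
  ],
)

```text
clock: 7.3
eef_pos: [582.8, -3.9, 222.2]
eef_rot: [3.141, 0.0, 0.429]
wrist_force: [0.6, -1.7, -4.5]
finger_gap: 28.0
finger_force: 49.3
```

arm_command(
  targets=[
    {"hand":-1,"x":0,"y":0,"z":0.001,"yaw":0},
    {"hand":-1,"x":0,"y":0,"z":0,"yaw":0},
  ],
)

```text
clock: 7.5
eef_pos: [582.8, -3.9, 220.9]
eef_rot: [3.142, 0.001, 0.429]
wrist_force: [1.5, -3.0, -6.0]
finger_gap: 27.8
finger_force: 49.3
```

arm_command(
  targets=[
    {"hand":-1,"x":0,"y":0.0008,"z":0.002,"yaw":0},
    {"hand":-1,"x":0,"y":0,"z":0.003,"yaw":0},
    {"hand":-1,"x":0,"y":0,"z":0,"yaw":0},
  ],
)

```text
clock: 7.8
eef_pos: [582.9, -4.2, 215.6]
eef_rot: [-3.141, 0.001, 0.429]
wrist_force: [0.5, -0.2, -5.3]
finger_gap: 27.6
finger_force: 49.3
```

arm_command(
  targets=[
    {"hand":-1,"x":0,"y":0,"z":0.003,"yaw":0},
    {"hand":-1,"x":0,"y":0,"z":0.003,"yaw":0},
    {"hand":-1,"x":0,"y":0,"z":0,"yaw":0},
  ],
)

```text
clock: 8.1
eef_pos: [583.0, -4.3, 209.8]
eef_rot: [-3.141, 0.001, 0.429]
wrist_force: [0.3, 0.4, -4.8]
finger_gap: 27.5
finger_force: 49.3
```

arm_command(
  targets=[
    {"hand":-1,"x":0,"y":0,"z":0.003,"yaw":0},
    {"hand":-1,"x":0,"y":0,"z":0.003,"yaw":0},
    {"hand":-1,"x":0,"y":0,"z":0.001,"yaw":0},
    {"hand":-1,"x":0,"y":0,"z":0,"yaw":0},
  ],
  newtons=60,
)

```text
clock: 8.5
eef_pos: [583.3, -4.4, 203.7]
eef_rot: [3.141, -0.0, 0.429]
wrist_force: [-1.1, 0.2, -1.5]
finger_gap: 27.6
finger_force: 59.3
```

arm_command(
  targets=[
    {"hand":-1,"x":0,"y":0,"z":0.001,"yaw":0},
    {"hand":-1,"x":0,"y":0,"z":0.001,"yaw":0},
    {"hand":-1,"x":0,"y":0,"z":0.001,"yaw":0},
    {"hand":-1,"x":0,"y":0,"z":0,"yaw":0},
  ],
)

```text
clock: 8.9
eef_pos: [583.4, -4.4, 202.0]
eef_rot: [3.141, -0.001, 0.429]
wrist_force: [-5.4, 1.3, 9.3]
finger_gap: 27.5
finger_force: 59.3
```

arm_command(
  targets=[
    {"hand":-1,"x":-0.0005,"y":-0.0002,"z":0.001,"yaw":0},
    {"hand":-1,"x":0,"y":0,"z":0.001,"yaw":0},
    {"hand":-1,"x":0,"y":0,"z":0.001,"yaw":0},
    {"hand":-1,"x":0,"y":0,"z":0,"yaw":0},
  ],
)

```text
clock: 9.3
eef_pos: [583.3, -4.4, 199.3]
eef_rot: [3.14, -0.003, 0.429]
wrist_force: [-2.7, 0.8, 9.6]
finger_gap: 27.2
finger_force: 59.3
```

arm_command(
  targets=[
    {"hand":-1,"x":0,"y":0,"z":0.001,"yaw":0},
    {"hand":-1,"x":0,"y":0,"z":0.001,"yaw":0},
    {"hand":-1,"x":0,"y":0,"z":0,"yaw":0},
  ],
)

```text
clock: 9.6
eef_pos: [583.3, -4.4, 197.3]
eef_rot: [3.14, -0.003, 0.429]
wrist_force: [-2.6, 0.4, 9.2]
finger_gap: 27.2
finger_force: 59.3
```

Going steadily: 1.6 mm remain to the collar.

arm_command(
  targets=[
    {"hand":-1,"x":0,"y":0,"z":0.001,"yaw":0},
    {"hand":-1,"x":0,"y":0,"z":0.0005,"yaw":0},
    {"hand":-1,"x":0,"y":0,"z":0,"yaw":0},
  ],
)

```text
clock: 9.9
eef_pos: [583.3, -4.4, 195.8]
eef_rot: [3.14, -0.003, 0.429]
wrist_force: [-3.3, 0.2, 10.7]
finger_gap: 27.5
finger_force: 59.3
```

arm_command(
  targets=[
    {"hand":-1,"x":0,"y":0,"z":0.0005,"yaw":0},
    {"hand":-1,"x":0,"y":0,"z":0,"yaw":0},
  ],
)

```text
clock: 10.1
eef_pos: [583.3, -4.4, 195.7]
eef_rot: [3.14, -0.003, 0.429]
wrist_force: [-4.6, 1.1, 14.2]
finger_gap: 27.5
finger_force: 59.3
```

arm_command(
  targets=[
    {"hand":-1,"x":0,"y":0,"z":0.0005,"yaw":0},
    {"hand":-1,"x":0,"y":0,"z":0,"yaw":0},
    {"hand":-1,"x":0,"y":0,"z":0,"yaw":0},
    {"hand":-1,"x":0,"y":0,"z":0,"yaw":0},
  ],
)

```text
clock: 10.5
eef_pos: [583.3, -4.3, 195.7]
eef_rot: [3.14, -0.003, 0.429]
wrist_force: [-6.4, 1.8, 17.5]
finger_gap: 27.2
finger_force: 59.3
```

```bash
python3 - <<'E'
from h import *
st=manip.read_state();print(st["eef_pos"],st["wrist_force"],st["joints"])
s=camera("side")[:,:,::-1]
cv2.imwrite("pics/s3.png",cv2.resize(s[170:270,240:360],(720,600),interpolation=cv2.INTER_CUBIC))
ax=np.array([583.3,-4.4,150]);u=np.array([np.cos(.429),np.sin(.429),0])
for sg,n in((1,"+"),(-1,"-")):
  for q in(1.57,1.7,1.8,1.95):
    o=np.sin(q)*57-np.cos(q)*0; 
    # arm dir: out*sin(q)-z*cos(q); outer side: out*cos(q)+z*sin(q)
    P=ax+[0,0,18]+sg*u*(27+57*np.sin(q)+10*np.cos(q))+np.array([0,0,1])*(-57*np.cos(q)+10*np.sin(q))
    v=proj("side",P);print(n,q,P.round(1),((v-[240,170])*6+2.5).round(1))
E
```

```text
[583.34918671  -4.3431203  195.67742402] [-6.39216216  1.76943942 17.52072365] [-7.02938161e-02  3.79689422e-01  1.43765196e+00  1.51349224e-04
  1.32053738e+00  1.07157210e+00]
+ 1.57 [659.7  30.5 178. ] [178.2 269.1]
+ 1.7 [658.1  29.8 185.3] [180.9 255.4]
+ 1.8 [656.3  29.  190.7] [184.3 245.1]
+ 1.95 [652.6  27.3 198.4] [191.5 230.2]
- 1.57 [506.9 -39.3 178. ] [520.9 248.2]
- 1.7 [508.5 -38.6 185.3] [517.1 235. ]
- 1.8 [510.3 -37.8 190.7] [512.9 225.2]
- 1.95 [514.  -36.1 198.4] [504.6 211.4]
```

View pics/s3.png

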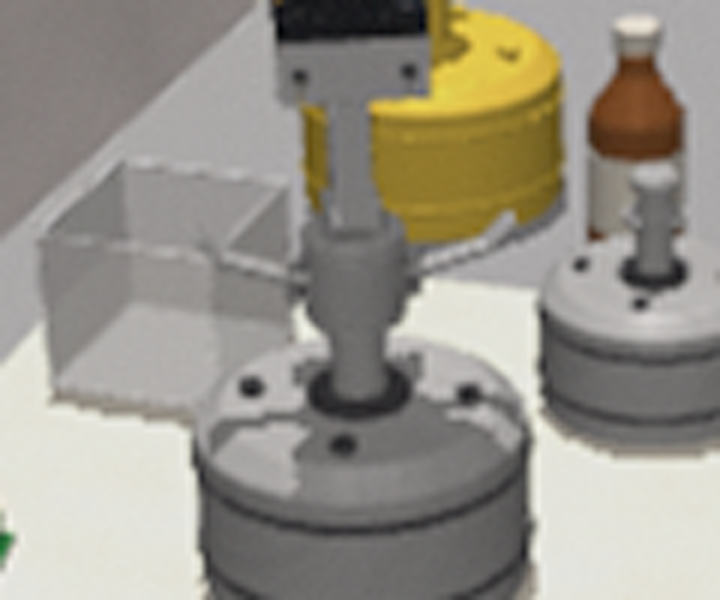

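The coupling is seated: there is a hard stop at TCP z 195.7 and both arms are raised (tabs at (203,235) and (512,215)). I'll relieve the pressure, release and go up, then turn so the tool's y lies along the arms.

arm_command(
  targets=[
    {"hand":-1,"x":0,"y":0,"z":-0.002,"yaw":0},
    {"hand":0.2,"x":0,"y":0,"z":0,"yaw":0},
    {"hand":0.2,"x":0,"y":0,"z":0,"yaw":0},
    {"hand":0.2,"x":0,"y":0,"z":0,"yaw":0},
    {"hand":0.2,"x":0,"y":0,"z":0,"yaw":0},
    {"hand":0.2,"x":0,"y":0,"z":-0.005,"yaw":0},
    {"hand":0.2,"x":0,"y":0,"z":-0.02,"yaw":0},
    {"hand":0.2,"x":0,"y":0,"z":-0.025,"yaw":0},
    {"hand":0.2,"x":0,"y":0,"z":-0.025,"yaw":0},
    {"hand":0.2,"x":0,"y":0,"z":0,"yaw":0},
  ],
)

```text
clock: 11.55
eef_pos: [583.7, -4.5, 273.8]
eef_rot: [3.139, -0.005, 0.429]
wrist_force: [0.4, -0.6, 0.5]
finger_gap: 56.2
finger_force: 0.0
```

arm_command(
  targets=[
    {"hand":-1,"x":0,"y":0,"z":0,"yaw":-0.15},
    {"hand":-1,"x":0,"y":0,"z":0,"yaw":-0.15},
    {"hand":-1,"x":0,"y":0,"z":0,"yaw":-0.15},
    {"hand":-1,"x":0,"y":0,"z":0,"yaw":-0.15},
    {"hand":-1,"x":0,"y":0,"z":0,"yaw":-0.15},
    {"hand":-1,"x":0,"y":0,"z":0,"yaw":-0.15},
    {"hand":-1,"x":0,"y":0,"z":0,"yaw":-0.15},
    {"hand":-1,"x":0,"y":0,"z":0,"yaw":-0.15},
    {"hand":-1,"x":0,"y":0,"z":0,"yaw":-0.15},
    {"hand":-1,"x":0,"y":0,"z":0,"yaw":-0.15},
  ],
)

```text
clock: 12.55
eef_pos: [582.6, -4.4, 269.3]
eef_rot: [-3.141, -0.0, 1.935]
wrist_force: [-0.2, -0.6, -0.7]
finger_gap: 0.6
finger_force: 0.0
```

arm_command(
  targets=[
    {"hand":-1,"x":0,"y":0.025,"z":0,"yaw":-0.07},
    {"hand":-1,"x":0,"y":0.025,"z":0,"yaw":0},
    {"hand":-1,"x":0,"y":0.024,"z":0,"yaw":0},
    {"hand":-1,"x":0,"y":0,"z":0.02,"yaw":0},
    {"hand":-1,"x":0,"y":0,"z":0.02,"yaw":0},
    {"hand":-1,"x":0,"y":0,"z":0.01,"yaw":0},
    {"hand":-1,"x":0,"y":0,"z":0,"yaw":0},
  ],
)

```text
clock: 13.25
eef_pos: [650.1, 24.6, 218.3]
eef_rot: [-3.139, -0.001, 1.999]
wrist_force: [0.0, 0.3, 0.6]
finger_gap: 0.5
finger_force: 0.0
```

```bash
python3 - <<'E'
from h import *
st=manip.read_state();p=st["eef_pos"];print(p,st["eef_rot"],st["wrist_force"],st["joints"])
s=camera("side")[:,:,::-1]
cv2.imwrite("pics/s4.png",cv2.resize(s[150:250,240:360],(720,600),interpolation=cv2.INTER_CUBIC))
u=np.array([np.cos(.429),np.sin(.429)]);d=p[:2]-[583.3,-4.4];print("r",d@u,"perp",d@[-u[1],u[0]],((proj("side",p)-[240,150])*6+2.5))
E
```

```text
[650.13602628  24.62868853 218.33798161] [-3.13903215e+00 -1.20146749e-03  1.99872523e+00] [0.04096619 0.34848355 0.56831595] [-1.84120490e-02  5.23716043e-01  1.17937329e+00 -2.17083844e-05
  1.44133162e+00 -4.46339655e-01]
r 72.85431088898927 perp -1.4030506788128878 [195.7735052  311.01262742]
```

View pics/s4.png

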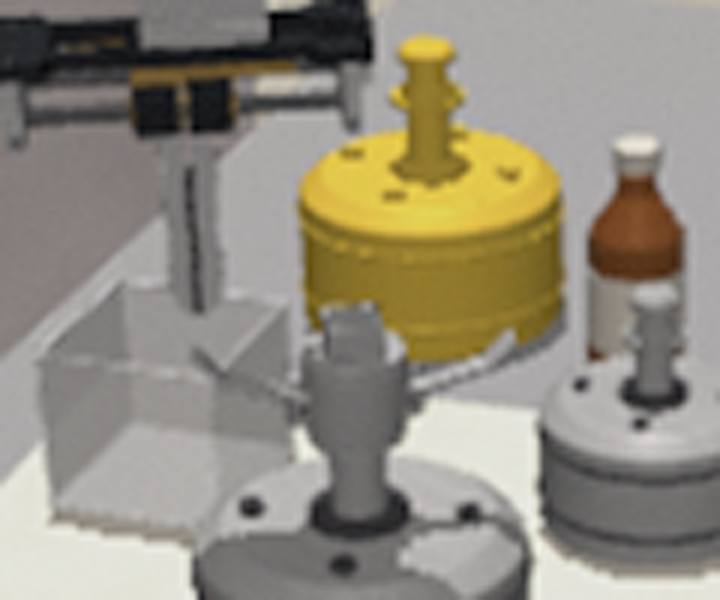

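The closed fingers (tip at (196,311)) are right above cam_a's tab (200,350), and the coupling sits upright on the collar. Pressing down now.

arm_command(
  targets=[
    {"hand":-1,"x":0.001,"y":0,"z":0.01,"yaw":0},
    {"hand":-1,"x":0,"y":0,"z":0.006,"yaw":0},
    {"hand":-1,"x":0,"y":0,"z":0.006,"yaw":0},
    {"hand":-1,"x":0,"y":0,"z":0.006,"yaw":0},
  ],
)

```text
clock: 13.7
eef_pos: [650.6, 25.6, 192.2]
eef_rot: [3.14, 0.001, 1.999]
wrist_force: [-0.2, -0.4, 4.0]
finger_gap: 0.1
finger_force: 1.4
```

arm_command(
  targets=[
    {"hand":-1,"x":0,"y":0,"z":0.006,"yaw":0},
    {"hand":-1,"x":0,"y":0,"z":0.006,"yaw":0},
    {"hand":-1,"x":0,"y":0,"z":0.003,"yaw":0},
  ],
)

```text
clock: 14.0
eef_pos: [650.2, 25.6, 176.3]
eef_rot: [-3.141, -0.0, 1.999]
wrist_force: [0.4, -0.4, 3.0]
finger_gap: 0.5
finger_force: 1.4
```

arm_command(
  targets=[
    {"hand":-1,"x":0,"y":0,"z":0.005,"yaw":0},
    {"hand":-1,"x":0,"y":0,"z":0.005,"yaw":0},
    {"hand":-1,"x":0,"y":0,"z":0.005,"yaw":0},
    {"hand":-1,"x":0,"y":-0.002,"z":0.004,"yaw":0},
    {"hand":-1,"x":0,"y":-0.002,"z":0.005,"yaw":0},
  ],
)

```text
clock: 14.5
eef_pos: [646.7, 24.0, 152.7]
eef_rot: [3.141, 0.0, 1.999]
wrist_force: [2.4, 0.7, 3.0]
finger_gap: 0.7
finger_force: 1.6
```

arm_command(
  targets=[
    {"hand":-1,"x":0,"y":-0.003,"z":0.004,"yaw":0},
    {"hand":-1,"x":0,"y":-0.003,"z":0.004,"yaw":0},
    {"hand":-1,"x":0,"y":-0.004,"z":0.003,"yaw":0},
    {"hand":-1,"x":0,"y":-0.004,"z":0.003,"yaw":0},
  ],
)

```text
clock: 14.9
eef_pos: [634.1, 18.5, 138.7]
eef_rot: [3.14, -0.0, 1.999]
wrist_force: [7.7, 4.3, -0.2]
finger_gap: 0.2
finger_force: 3.8
```

arm_command(
  targets=[
    {"hand":-1,"x":0,"y":-0.003,"z":0.001,"yaw":0},
    {"hand":-1,"x":0,"y":-0.003,"z":0.001,"yaw":0},
    {"hand":-1,"x":0,"y":-0.003,"z":0.001,"yaw":0},
    {"hand":-1,"x":0,"y":0,"z":0,"yaw":0},
  ],
)

```text
clock: 15.3
eef_pos: [625.7, 14.5, 135.3]
eef_rot: [3.141, -0.0, 1.999]
wrist_force: [7.2, 2.3, -2.4]
finger_gap: 0.7
finger_force: 3.1
```

arm_command(
  targets=[
    {"hand":-1,"x":0,"y":-0.002,"z":0,"yaw":0},
    {"hand":-1,"x":0,"y":-0.002,"z":0,"yaw":0},
    {"hand":-1,"x":0,"y":0,"z":0,"yaw":0},
  ],
)

```text
clock: 15.6
eef_pos: [622.0, 12.9, 135.2]
eef_rot: [3.141, -0.0, 1.999]
wrist_force: [7.8, 2.5, -4.3]
finger_gap: 0.4
finger_force: 3.7
```

arm_command(
  targets=[
    {"hand":-1,"x":0,"y":-0.001,"z":0,"yaw":0},
    {"hand":-1,"x":0,"y":-0.001,"z":0,"yaw":0},
    {"hand":-1,"x":0,"y":0,"z":0,"yaw":0},
  ],
)

```text
clock: 15.9
eef_pos: [620.4, 12.2, 135.0]
eef_rot: [3.141, -0.0, 1.999]
wrist_force: [9.7, 3.8, -5.8]
finger_gap: 0.7
finger_force: 5.0
```

arm_command(
  targets=[
    {"hand":-1,"x":0,"y":-0.001,"z":0,"yaw":0},
    {"hand":-1,"x":0,"y":0,"z":0,"yaw":0},
  ],
)

```text
clock: 16.1
eef_pos: [620.3, 12.1, 135.1]
eef_rot: [3.138, 0.0, 1.999]
wrist_force: [16.5, 5.4, -8.3]
finger_gap: 0.1
finger_force: 8.7
```

A firm stop. I'll back off outward and go up, then check.

arm_command(
  targets=[
    {"hand":-1,"x":0,"y":0,"z":0,"yaw":0},
    {"hand":-1,"x":0,"y":0,"z":0,"yaw":0},
    {"hand":-1,"x":0,"y":0.01,"z":0,"yaw":0},
    {"hand":-1,"x":0,"y":0.03,"z":0,"yaw":0},
    {"hand":-1,"x":0,"y":0,"z":-0.03,"yaw":0},
    {"hand":-1,"x":0,"y":0,"z":-0.03,"yaw":0},
    {"hand":-1,"x":0,"y":0,"z":-0.03,"yaw":0},
    {"hand":-1,"x":0,"y":0,"z":0,"yaw":0},
  ],
)

```text
clock: 16.9
eef_pos: [656.4, 27.9, 229.8]
eef_rot: [3.137, 0.002, 1.999]
wrist_force: [0.7, 0.2, 0.1]
finger_gap: 0.5
finger_force: 0.0
```

```bash
python3 - <<'E'
from h import *
s=camera("side")[:,:,::-1]
cv2.imwrite("pics/s5.png",cv2.resize(s[170:270,240:360],(720,600),interpolation=cv2.INTER_CUBIC))
st=manip.read_state();print(st["eef_pos"],st["wrist_force"])
E
```

```text
[655.80361286  27.89202594 227.05888284] [-0.04791196  0.83707593 -1.5398823 ]
```

View pics/s5.png

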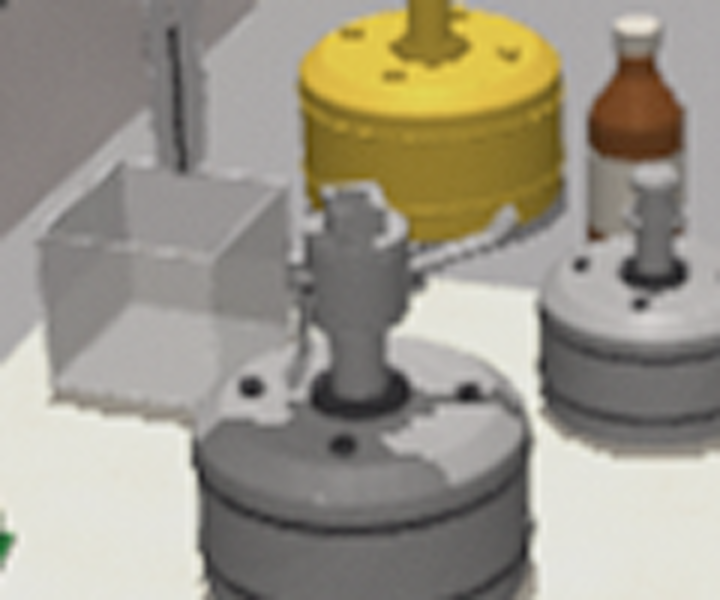

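Cam_a hangs down at (300,340), the coupling is upright, and cam_b is still out with its tab at (510,215). For certainty I'll press the boss top lightly on the way to cam_b.

arm_command(
  targets=[
    {"hand":-1,"x":0,"y":-0.026,"z":0,"yaw":0},
    {"hand":-1,"x":0,"y":-0.026,"z":0,"yaw":0},
    {"hand":-1,"x":0,"y":-0.026,"z":0,"yaw":0},
    {"hand":-1,"x":0,"y":0,"z":0.008,"yaw":0},
    {"hand":-1,"x":0,"y":0,"z":0.003,"yaw":0},
    {"hand":-1,"x":0,"y":0,"z":0,"yaw":0},
  ],
)

```text
clock: 17.55
eef_pos: [584.7, -4.0, 213.4]
eef_rot: [-3.139, -0.001, 1.999]
wrist_force: [0.7, -0.1, -0.5]
finger_gap: 0.8
finger_force: 0.0
```

arm_command(
  targets=[
    {"hand":-1,"x":0,"y":0,"z":0.003,"yaw":0},
    {"hand":-1,"x":0,"y":0,"z":0.001,"yaw":0},
    {"hand":-1,"x":0,"y":0,"z":0,"yaw":0},
  ],
)

```text
clock: 17.85
eef_pos: [585.3, -4.0, 211.3]
eef_rot: [3.141, 0.0, 1.999]
wrist_force: [-1.6, 0.9, 5.9]
finger_gap: 0.5
finger_force: 2.7
```

arm_command(
  targets=[
    {"hand":-1,"x":0,"y":0,"z":0.001,"yaw":0},
    {"hand":-1,"x":0,"y":0,"z":0.001,"yaw":0},
    {"hand":-1,"x":0,"y":0,"z":0,"yaw":0},
    {"hand":-1,"x":0,"y":0,"z":0,"yaw":0},
  ],
)

```text
clock: 18.25
eef_pos: [585.5, -4.0, 211.2]
eef_rot: [3.139, 0.001, 1.999]
wrist_force: [-6.6, -0.4, 19.5]
finger_gap: 0.7
finger_force: 9.7
```

arm_command(
  targets=[
    {"hand":-1,"x":0,"y":0,"z":-0.01,"yaw":0},
    {"hand":-1,"x":0,"y":-0.025,"z":0,"yaw":0},
    {"hand":-1,"x":0,"y":-0.025,"z":0,"yaw":0},
    {"hand":-1,"x":0,"y":-0.024,"z":0,"yaw":0},
    {"hand":-1,"x":0,"y":0,"z":0,"yaw":0},
    {"hand":-1,"x":0,"y":0,"z":0,"yaw":0},
  ],
)

```text
clock: 18.85
eef_pos: [517.9, -35.0, 219.3]
eef_rot: [3.141, 0.0, 1.998]
wrist_force: [0.0, 0.3, 0.1]
finger_gap: 0.5
finger_force: 0.0
```

arm_command(
  targets=[
    {"hand":-1,"x":0.0005,"y":-0.001,"z":0.01,"yaw":0},
    {"hand":-1,"x":0,"y":0,"z":0.006,"yaw":0},
    {"hand":-1,"x":0,"y":0,"z":0.006,"yaw":0},
    {"hand":-1,"x":0,"y":0,"z":0.006,"yaw":0},
    {"hand":-1,"x":0,"y":0,"z":0.006,"yaw":0},
  ],
)

```text
clock: 19.35
eef_pos: [516.6, -34.9, 184.6]
eef_rot: [3.141, 0.0, 1.999]
wrist_force: [0.1, 0.0, 3.2]
finger_gap: 0.7
finger_force: 1.5
```

arm_command(
  targets=[
    {"hand":-1,"x":0,"y":0,"z":0.006,"yaw":0},
    {"hand":-1,"x":0,"y":0,"z":0.006,"yaw":0},
    {"hand":-1,"x":0,"y":0,"z":0.006,"yaw":0},
    {"hand":-1,"x":0,"y":0,"z":0.006,"yaw":0},
  ],
)

```text
clock: 19.75
eef_pos: [516.6, -34.9, 160.7]
eef_rot: [3.141, 0.0, 1.999]
wrist_force: [3.6, 1.8, 3.7]
finger_gap: 0.6
finger_force: 2.6
```

arm_command(
  targets=[
    {"hand":-1,"x":0,"y":0.002,"z":0.004,"yaw":0},
    {"hand":-1,"x":0,"y":0.002,"z":0.005,"yaw":0},
  ],
)

```text
clock: 19.95
eef_pos: [519.8, -33.3, 151.5]
eef_rot: [-3.141, -0.0, 1.999]
wrist_force: [-2.5, 0.7, 3.4]
finger_gap: 0.7
finger_force: 1.7
```

arm_command(
  targets=[
    {"hand":-1,"x":0,"y":0.003,"z":0.004,"yaw":0},
    {"hand":-1,"x":0,"y":0.003,"z":0.004,"yaw":0},
    {"hand":-1,"x":0,"y":0.004,"z":0.003,"yaw":0},
    {"hand":-1,"x":0,"y":0.004,"z":0.003,"yaw":0},
  ],
)

```text
clock: 20.35
eef_pos: [532.6, -27.5, 137.5]
eef_rot: [-3.14, -0.0, 1.999]
wrist_force: [-5.8, -2.3, 3.2]
finger_gap: 0.3
finger_force: 3.5
```

arm_command(
  targets=[
    {"hand":-1,"x":0,"y":0.003,"z":0.001,"yaw":0},
    {"hand":-1,"x":0,"y":0.003,"z":0.001,"yaw":0},
    {"hand":-1,"x":0,"y":0.003,"z":0,"yaw":0},
    {"hand":-1,"x":0,"y":0,"z":0,"yaw":0},
  ],
)

```text
clock: 20.75
eef_pos: [539.9, -23.7, 134.5]
eef_rot: [-3.138, -0.002, 1.999]
wrist_force: [-6.4, -2.6, -1.7]
finger_gap: 0.4
finger_force: 2.9
```

arm_command(
  targets=[
    {"hand":-1,"x":0,"y":0.002,"z":0,"yaw":0},
    {"hand":-1,"x":0,"y":0.002,"z":0,"yaw":0},
    {"hand":-1,"x":0,"y":0,"z":0,"yaw":0},
  ],
)

```text
clock: 21.05
eef_pos: [543.3, -22.1, 134.2]
eef_rot: [-3.137, -0.002, 1.999]
wrist_force: [-7.6, -2.8, -4.1]
finger_gap: 0.4
finger_force: 3.5
```

arm_command(
  targets=[
    {"hand":-1,"x":0,"y":0.001,"z":0,"yaw":0},
    {"hand":-1,"x":0,"y":0.001,"z":0,"yaw":0},
    {"hand":-1,"x":0,"y":0,"z":0,"yaw":0},
  ],
)

```text
clock: 21.35
eef_pos: [544.8, -21.2, 133.9]
eef_rot: [-3.136, -0.002, 1.999]
wrist_force: [-8.4, -2.2, -5.8]
finger_gap: 0.5
finger_force: 4.0
```

arm_command(
  targets=[
    {"hand":-1,"x":0,"y":0.001,"z":0,"yaw":0},
    {"hand":-1,"x":0,"y":0,"z":0,"yaw":0},
  ],
)

```text
clock: 21.55
eef_pos: [545.5, -20.9, 134.0]
eef_rot: [-3.136, -0.002, 1.999]
wrist_force: [-10.2, -2.8, -5.8]
finger_gap: 0.5
finger_force: 5.3
```

arm_command(
  targets=[
    {"hand":-1,"x":0,"y":0.001,"z":0,"yaw":0},
    {"hand":-1,"x":0,"y":0,"z":0,"yaw":0},
  ],
)

```text
clock: 21.75
eef_pos: [545.6, -20.9, 133.9]
eef_rot: [-3.134, -0.003, 1.999]
wrist_force: [-16.3, -6.5, -2.7]
finger_gap: 0.8
finger_force: 9.0
```

arm_command(
  targets=[
    {"hand":-1,"x":0,"y":0.0005,"z":0,"yaw":0},
    {"hand":-1,"x":0,"y":0,"z":0,"yaw":0},
    {"hand":-1,"x":0,"y":0,"z":0,"yaw":0},
  ],
)

```text
clock: 22.05
eef_pos: [545.6, -20.9, 133.9]
eef_rot: [-3.133, -0.003, 1.999]
wrist_force: [-20.4, -8.5, -0.7]
finger_gap: 0.6
finger_force: 11.0
```

Firm stop again. Backing away and going clear, then a final look.

arm_command(
  targets=[
    {"hand":-1,"x":0,"y":-0.01,"z":0,"yaw":0},
    {"hand":-1,"x":0,"y":-0.03,"z":0,"yaw":0},
    {"hand":-1,"x":0,"y":0,"z":-0.03,"yaw":0},
    {"hand":-1,"x":0,"y":0,"z":-0.03,"yaw":0},
    {"hand":-1,"x":0,"y":0,"z":-0.04,"yaw":0},
    {"hand":-1,"x":0,"y":0,"z":-0.04,"yaw":0},
    {"hand":-1,"x":0,"y":0,"z":0,"yaw":0},
    {"hand":-1,"x":0,"y":0,"z":0,"yaw":0},
  ],
)

```text
clock: 22.85
eef_pos: [512.5, -36.8, 275.9]
eef_rot: [3.14, 0.001, 1.999]
wrist_force: [-0.1, 0.2, -0.9]
finger_gap: 0.7
finger_force: 0.0
```

```bash
python3 - <<'E'
from h import *
s=camera("side")[:,:,::-1]
cv2.imwrite("pics/s6.png",cv2.resize(s[170:270,240:360],(720,600),interpolation=cv2.INTER_CUBIC))
st=manip.read_state();print(st["eef_pos"],st["wrist_force"])
E
```

```text
[512.12536052 -36.71937313 274.8685853 ] [-0.72773047 -0.70537449 -0.09396995]
```

View pics/s6.png

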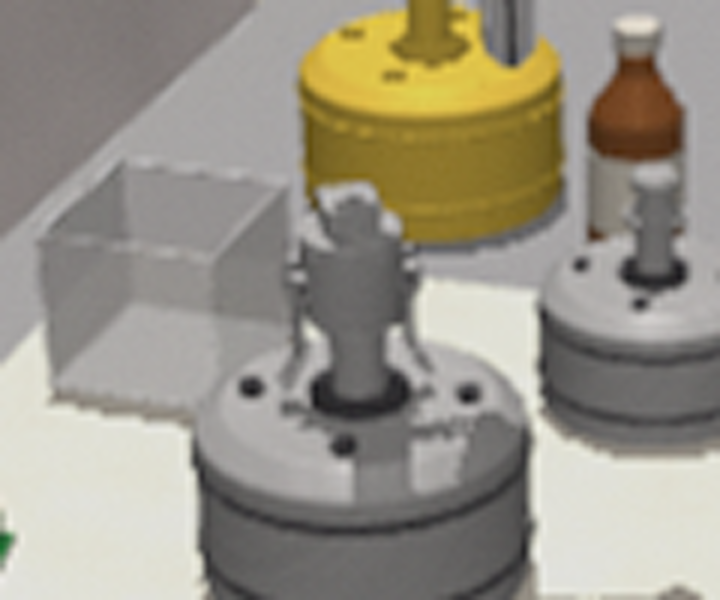

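Both arms hang down. The coupling has slid slightly in its play towards +x. I'll check the seating by pressing the boss top lightly once more.

arm_command(
  targets=[
    {"hand":-1,"x":0,"y":0.026,"z":0,"yaw":0},
    {"hand":-1,"x":0,"y":0.026,"z":0,"yaw":0},
    {"hand":-1,"x":0,"y":0.028,"z":0,"yaw":0},
    {"hand":-1,"x":0,"y":0,"z":0.025,"yaw":0},
    {"hand":-1,"x":0,"y":0,"z":0.025,"yaw":0},
    {"hand":-1,"x":0,"y":0,"z":0.006,"yaw":0},
    {"hand":-1,"x":0,"y":0,"z":0,"yaw":0},
  ],
)

```text
clock: 23.6
eef_pos: [584.5, -3.6, 218.5]
eef_rot: [-3.139, -0.001, 1.999]
wrist_force: [0.1, -0.6, 0.5]
finger_gap: 0.5
finger_force: 0.0
```

arm_command(
  targets=[
    {"hand":-1,"x":0,"y":0,"z":0.002,"yaw":0},
    {"hand":-1,"x":0,"y":0,"z":0.002,"yaw":0},
    {"hand":-1,"x":0,"y":0,"z":0,"yaw":0},
  ],
)

```text
clock: 23.9
eef_pos: [585.1, -3.7, 216.4]
eef_rot: [3.141, 0.0, 1.999]
wrist_force: [-0.2, -0.2, -0.2]
finger_gap: 0.3
finger_force: 0.0
```

arm_command(
  targets=[
    {"hand":-1,"x":0,"y":0,"z":0.002,"yaw":0},
    {"hand":-1,"x":0,"y":0,"z":0,"yaw":0},
  ],
)

```text
clock: 24.1
eef_pos: [585.0, -3.6, 213.9]
eef_rot: [3.142, -0.0, 1.999]
wrist_force: [-0.3, 0.0, -0.2]
finger_gap: 0.2
finger_force: 0.0
```

arm_command(
  targets=[
    {"hand":-1,"x":0,"y":0,"z":0.002,"yaw":0},
    {"hand":-1,"x":0,"y":0,"z":0,"yaw":0},
  ],
)

```text
clock: 24.3
eef_pos: [584.9, -3.6, 211.7]
eef_rot: [-3.141, -0.0, 1.999]
wrist_force: [-0.1, 0.3, -0.1]
finger_gap: 0.3
finger_force: 0.0
```

arm_command(
  targets=[
    {"hand":-1,"x":0,"y":0,"z":0.001,"yaw":0},
    {"hand":-1,"x":0,"y":0,"z":0.001,"yaw":0},
    {"hand":-1,"x":0,"y":0,"z":0,"yaw":0},
  ],
)

```text
clock: 24.6
eef_pos: [585.1, -3.6, 211.2]
eef_rot: [3.14, 0.001, 1.999]
wrist_force: [-3.2, 0.1, 9.4]
finger_gap: 0.2
finger_force: 5.0
```

Contact is at 211.2, the same height as when seated, so it is home and untilted. Retreat and hand in.

arm_command(
  targets=[
    {"hand":-1,"x":0,"y":0,"z":-0.01,"yaw":0},
    {"hand":-1,"x":0,"y":0,"z":-0.03,"yaw":0},
    {"hand":-1,"x":0,"y":0,"z":-0.03,"yaw":0},
    {"hand":-1,"x":0,"y":0,"z":0,"yaw":0},
    {"hand":-1,"x":0,"y":0,"z":0,"yaw":0},
    {"hand":-1,"x":0,"y":0,"z":0,"yaw":0},
  ],
)

```text
clock: 25.2
eef_pos: [584.7, -3.6, 278.9]
eef_rot: [-3.14, -0.001, 1.999]
wrist_force: [0.2, -0.3, -1.0]
finger_gap: 0.5
finger_force: 0.0
```

```bash
python3 -c "
from cell import manip
print(manip.read_state()['eef_pos']);print(manip.sign_off())"
```

```text
[584.71122218  -3.61541855 278.85915576]
the job is handed in; nothing more can be done
None
```

The coupling is home on the large grey tank's adaptor, both cam arms were swung down to their stops (cam_a first, then cam_b), the arm is clear, and the job was handed in at about 25 s; the hand-in returned no verdict.

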